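# Lay the sample tube on the sloping cradle and close its carton

### The job

Take the capped tube that lies on the low bench rest and lay it on the two narrow saddles of the sloping white cradle inside the open carton, cap at the high end and foot down by the low end stop. Once it lies there let go, then close the carton: fold both short side flaps in flat first, and only then fold the big top flap down flat over them. Leave the other things on the bench where they are.

Things in the scene. Friction and masses are not known exactly. Their poses are not given: they have to be found in the camera images.
- sample_tube: clear 50 ml screw-cap tube that lies on the bench rest: body 28 mm diameter and 100 mm long, then the cap 34 mm diameter and 13 mm long. Origin at the centre of the flat foot end; its z axis runs along the tube to the cap (total 113 mm). About 35 g
- tube_cap (a point): centre of the outer end face of that tube's cap, 113 mm from the foot along the tube
- bench_rest: fixed grey low rest with two V saddles (8 mm thick, 68 mm apart) on a 100x50 mm base; origin under its centre; the tube lies level along its x axis (cap towards +x, foot 50 mm to -x), tube axis 34 mm above the bench. The tube's middle is free between the saddles
- carton: fixed open cardboard carton, outer 136 (x) x 186 (y) x 84 mm high, 3 mm walls; origin under its centre on the bench. The side flaps hinge on its two short walls (at +y and -y), the top flap on its long wall at +x
- cradle: white cradle fixed in the carton; its frame is where the tube belongs: origin = centre of the tube's foot (30 mm above bench), z = along the tube to the cap, to the carton's +y and 0.26 rad upward; x = carton's x; y downward. Two V saddles, 8 mm thick, at z = 20 and 80 mm, tops just below the tube's axis; free between them down to 6 mm above the bench; end stop's face at z = -4 mm
- side_flap_a (a joint): hinge of the short side (carton's +y wall) flap of the carton (55 mm long from fold to free edge, 122 mm wide, 3 mm thick board): 0 = folded in, level and flat; grows as it opens, pi/2 = standing upright, larger = leaning outward. It stays at any angle and folds with a light push (about 0.5 N)
- side_flap_a_hinge (a point): middle of that flap's fold line, 85.5 mm above the bench
- side_flap_a_edge (a point): middle of that flap's free edge, 55 mm from the fold
- side_flap_b (a joint): hinge of the short side (carton's -y wall) flap of the carton (55 mm long from fold to free edge, 122 mm wide, 3 mm thick board): 0 = folded in, level and flat; grows as it opens, pi/2 = standing upright, larger = leaning outward. It stays at any angle and folds with a light push (about 0.5 N)
- side_flap_b_hinge (a point): middle of that flap's fold line, 85.5 mm above the bench
- side_flap_b_edge (a point): middle of that flap's free edge, 55 mm from the fold
- top_flap (a joint): hinge of the big top flap (136 mm long from fold to free edge, 186 mm wide, 3 mm thick, with a 12 mm tuck tab under its free edge): 0 = closed, level; grows as it opens, pi/2 = upright, larger = leaning back away from the carton. It stays at any angle and folds with a light push (about 1 N)
- top_flap_hinge (a point): middle of the top flap's fold line, 89 mm above the bench
- top_flap_edge (a point): middle of the top flap's free edge, 136 mm from the fold
- cool_rack: bystander: blue 96-well cool rack, 88x127x24 mm, origin under its centre
- media_bottle: bystander: square clear bottle with white cap, 50x50x97 mm, origin under its centre
- tube_50_b: bystander: another 50 ml tube, standing upright at the back, 34 mm diameter, 113 mm high, origin under its centre
- dropper_a: bystander: small amber bottle, 30 mm diameter, 62 mm high, origin under its centre
- dropper_b: bystander: small white bottle, 37 mm diameter, 69 mm high, origin under its centre
- dropper_c: bystander: small white bottle, 37 mm diameter, 69 mm high, origin under its centre

How it is judged (in metres and radians):
On the way, in this order (a step that is already met when the one before it is completed fails the run):
1. the tube lies on the cradle, cap at the high end, let go, with all three flaps still open (x of sample_tube in the frame of cradle between -0.006 and 0.006 m and y of sample_tube in the frame of cradle between -0.006 and 0.006 m and z of sample_tube in the frame of cradle between -0.009 and 0.014 m and x of tube_cap in the frame of cradle between -0.006 and 0.006 m and y of tube_cap in the frame of cradle between -0.006 and 0.006 m and z of tube_cap in the frame of cradle between 0.104 and 0.127 m and linear speed of sample_tube below 0.03 m/s and contact force between the fingers and sample_tube below 0.1 N and value of joint each of side_flap_a, side_flap_b, top_flap above 1 rad), for 0.2 s.
2. both side flaps are folded in flat while the top flap is still open (value of joint each of side_flap_a, side_flap_b below 0.15 rad and value of joint top_flap above 0.8 rad), for 0.1 s.
At the end, for the whole second after the job is handed in: The tube lies at rest and released on the cradle: foot centre and cap centre each within 6 mm of the cradle's axis in x and y, cap at the high end, foot from 9 mm below to 14 mm above the nominal place along the slope; both side flaps within 0.15 rad of flat and the top flap within 0.1 rad of flat (x of sample_tube in the frame of cradle between -0.006 and 0.006 m and y of sample_tube in the frame of cradle between -0.006 and 0.006 m and z of sample_tube in the frame of cradle between -0.009 and 0.014 m and x of tube_cap in the frame of cradle between -0.006 and 0.006 m and y of tube_cap in the frame of cradle between -0.006 and 0.006 m and z of tube_cap in the frame of cradle between 0.104 and 0.127 m and linear speed of sample_tube below 0.03 m/s and contact force between the fingers and sample_tube below 0.1 N and value of joint each of side_flap_a, side_flap_b below 0.15 rad and value of joint top_flap below 0.1 rad); the robot touches nothing.
It fails at once if a bystander is pushed more than 25 mm or tipped (distance of any of cool_rack, media_bottle, tube_50_b, dropper_a, dropper_b, dropper_c from where it was at the start of the episode above 0.025 m or angle between any of cool_rack, media_bottle, tube_50_b, dropper_a, dropper_b, dropper_c's own z axis and vertical above 0.4 rad).
It also fails if it takes over 58 s, if anything falls off the work surface, if the arm or the gripper's body presses on something with over 40 N, if the wrist force passes 120 N, or if a joint passes its speed limit or range.

### The arm

A 7-joint arm with a two-finger parallel gripper is mounted at the origin on a cart in front of the work surface, level with it; the furniture and walls round the work are solid. World frame = base frame: x ahead of the robot, y to its left, z up, the work surface at z = 0. Lengths are in mm, angles in rad, forces in N, time in s.
With the tool pointing down it reaches from about 425 to 925 mm from the base axis. Payload 6.8 kg.
Tool frame: the origin (TCP) lies between the finger pads; the fingertips stand 19 mm ahead of it and the grasp point (between the pads) is the TCP; z points along the fingers, y is the line along which they close (so a half turn about z gives the same grasp; the last joint's range is limited). The gripper opens to 85 mm and grips with 20 to 120 N. Pads are 22 mm wide; open, the fingers measure 114 mm over their backs; the gripper's body (76 mm by 85 mm) begins 54 mm behind the grasp point. The pads swing forward as they close: fully open they stand 13 mm farther back than shut.
Start: joints at [1.185, 0.477, 0.022, 1.555, -0.011, 1.109, -0.083], TCP at [185.121, -649.136, 228.608] pointing down, gripper open.
Joint ranges: [-2.96, 2.96], [-0.34, 2.1], [-1.41, 1.46], [0.24, 2.44], [-1.37, 4.51], [0.17, 1.92], [-2.96, 2.96]. Speed limits (rad/s): [2.39, 2.39, 3.14, 3.14, 3.14, 3.14, 3.14].

### API

Orientations are given as [roll, pitch, yaw] about the fixed x, y, z axes, in that order (R = Rz(yaw) Ry(pitch) Rx(roll)).
In Python, from workcell import sensors, vision, sign_off gives the robot as it stands.
- The arm moves only by the tool play_rows, never from a script. Its argument "rows" is a list of rows, each a list of 5 numbers: the shift along the tool's x, y, z in units of 0.1 m (1.0 is 0.1 m), then the turn about the tool's z in units of pi/2 rad (1.0 is pi/2 rad), then the finger opening in mm, from 0 to 85.4. In form: [[tx, ty, tz, roll, hand], ...]. A call has 1 to 12 rows; each row is the pose to reach, as a shift and turn from the pose commanded when the call began, along the tool's axes at that moment; what a row does not reach only later rows make up. A row lasts 1/10 s, in which the tool goes at most 50 mm and 8.59 degrees, less where a joint would pass 70% of its speed; a pose out of reach is approached as far as the arm can. A call with a number of a shift or a turn outside -1 to 1 is refused whole. A call with a gripper value outside its range is refused whole. The fingers move at their own pace and stop on an object; "newtons" is the grip in N (left out, the last holds). Time passes only in rows, so rows that repeat a pose let the fingers close. It gives the time, the measured TCP pose, the force, the opening and the grip force at its end, in the units of the state.
- sensors.read_state(): the state, without advancing time (a new reading comes with each control period).
- vision.read_camera(name): name is "scene" or "top" or "wrist"; returns a dict with "frame" (480x640x3 uint8, blue, green, red), "K" (3x3 intrinsics, pixels), "dist" ([k1, k2, p1, p2, k3] as OpenCV has them; the pictures are not rectified), "T" (4x4, takes a point from camera to world coordinates); the wrist camera has in their place "mount" (4x4, takes a point from camera to tool coordinates, whose origin is the TCP and whose axes are the flange's). Camera axes: x right, y up, looking along -z (the intrinsics and any distortion apply to the point x, -y, -z); pixel columns grow to the right and rows downward; lengths in mm; the calibration is good to about 2 mm. A picture is of the moment at which its call begins: read the wrist's pose just before it. There is no depth.
- sign_off(): hands the job in; it is judged then, once.
The state is a dict: "clock": time; "joint_positions": joint angles; "joint_vel": joint speeds; "tau": joint torques, N m; "position": TCP position; "eef_rot": TCP orientation; "contact_force": force on the tool from outside, world axes, zero at the start; "torque": the same for the moment, N m; "width": opening from 0.0 (shut) to 1.0 (fully open); "gripper_force": force on a finger pad.
Only numpy, scipy, OpenCV 4.12 (cv2) and the standard library are available. Lean on these libraries where they do the work, as an engineer would, in place of code of your own. Each camera call takes 0.05 s, during which the arm holds its last target. There are 200 camera calls.

## Working session

There is one attempt and no reset: what is moved stays moved. The work goes in short steps, Python scripts to look and compute and a tool call to move; the robot and the scene stay as the last step left them, time stands still between calls to the robot, and variables do not carry over. Pictures are saved under pics/ and viewed, at most 10 in all, crops included, and the job is handed in when it is done.

Besides the shell and the picture viewer there is one more tool, called as name(argument=value, ...) on one line, values as JSON. play_rows: Moves the arm, as the interface text tells. Shifts and turns lie within -1 to 1; 1 stands for 0.1 m of shift or pi/2 rad of turn. Its arguments: {"type":"object","properties":{"rows":{"type":"array"},"newtons":{"type":"number"}},"required":["rows"]}

```bash
ls; mkdir -p pics; cat > h.py <<'E'
import numpy as np, cv2
from workcell import sensors, vision, sign_off
from scipy.spatial.transform import Rotation as R
def tool():
    s=sensors.read_state(); T=np.eye(4); T[:3,:3]=R.from_euler('xyz',s['eef_rot']).as_matrix(); T[:3,3]=s['position']; return T,s
def cam(n):
    T,s=tool(); c=vision.read_camera(n)
    if 'T' not in c: c['T']=T@np.array(c['mount'])
    c['T']=np.array(c['T']);c['K']=np.array(c['K'],float);c['dist']=np.array(c['dist'],float); return c
def ray(c,px):
    u=cv2.undistortPoints(np.array(px,float).reshape(-1,1,2),c['K'],c['dist']).reshape(-1,2)
    d=np.c_[u[:,0],-u[:,1],-np.ones(len(u))]@c['T'][:3,:3].T
    return c['T'][:3,3],d/np.linalg.norm(d,axis=1)[:,None]
def onz(c,px,z):
    o,d=ray(c,px); return o+d*((z-o[2])/d[:,2])[:,None]
def tri(obs):
    A=np.zeros((3,3));b=np.zeros(3)
    for c,p in obs:
        o,d=ray(c,[p]);P=np.eye(3)-np.outer(d[0],d[0]);A+=P;b+=P@o
    x=np.linalg.solve(A,b); return x
def proj(c,X):
    X=np.atleast_2d(X); q=(X-c['T'][:3,3])@c['T'][:3,:3]; q=q*[1,-1,-1]
    return cv2.projectPoints(q,np.zeros(3),np.zeros(3),c['K'],c['dist'])[0].reshape(-1,2)
E
python3 - <<'E'
from h import *
import pickle
np.set_printoptions(precision=2,suppress=True)
for n in ['scene','top']:
    c=cam(n); cv2.imwrite(f'pics/{n}0.png',c['frame']); pickle.dump(c,open(n+'0.pkl','wb')); print(n,c['T'],c['K'],c['dist'])
print(sensors.read_state())
E
```

```text
pics
scene [[   0.89    0.36   -0.29  205.84]
 [  -0.46    0.7    -0.55 -699.76]
 [   0.01    0.62    0.78 1058.18]
 [   0.      0.      0.      1.  ]] [[609.04   0.   313.22]
 [  0.   609.04 239.43]
 [  0.     0.     1.  ]] [0.04 0.   0.   0.   0.  ]
top [[   0.01    0.98   -0.18  348.67]
 [  -1.      0.01   -0.01    0.63]
 [  -0.01    0.18    0.98 1220.26]
 [   0.      0.      0.      1.  ]] [[517.37   0.   324.02]
 [  0.   517.37 238.15]
 [  0.     0.     1.  ]] [-0.01  0.    0.    0.    0.  ]
{'clock': 0.1, 'joint_positions': array([ 1.18,  0.48,  0.02,  1.56, -0.01,  1.11, -0.08]), 'joint_vel': array([ 0., -0., -0., -0.,  0.,  0., -0.]), 'tau': array([  0.  , -59.78,   1.61, -28.2 ,   0.01,   0.  ,  -0.  ]), 'position': array([ 184.98, -648.61,  227.7 ]), 'eef_rot': array([-3.14,  0.  ,  0.28]), 'contact_force': array([ 0.19,  0.72, -0.02]), 'torque': array([-0.03, -0.01, -0.01]), 'gripper_force': 0.0, 'width': 1.000396367211923}
```

View pics/scene0.png

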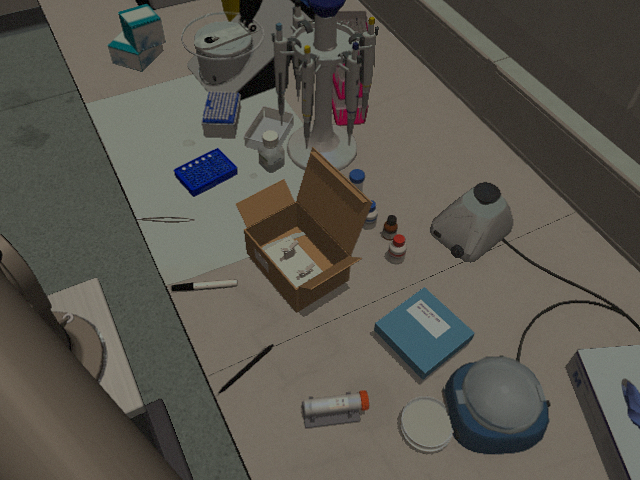

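View pics/top0.png

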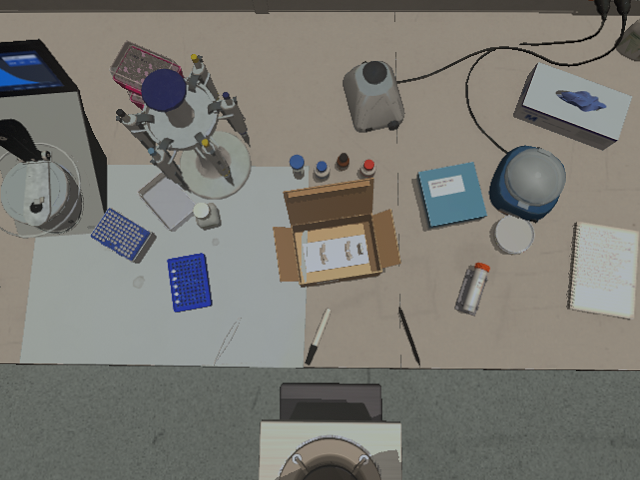

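The scene view shows the tube on the grey rest, cap orange at (363,401), and the open carton around (305,240) with the white cradle inside. The top view shows the tube at (473,289), cap at (482,267) and the carton at (337,250): the side flaps lean left and right, the top flap is at (328,203), and the droppers stand close behind it.

```bash
python3 - <<'E'
from h import *
import pickle
np.set_printoptions(precision=1,suppress=True)
C={n:pickle.load(open(n+'0.pkl','rb')) for n in ['scene','top']}
def blobs(c,lo,hi,roi):
    f=cv2.cvtColor(c['frame'],cv2.COLOR_BGR2HSV); m=cv2.inRange(f,lo,hi); k=np.zeros_like(m); x0,y0,x1,y1=roi; k[y0:y1,x0:x1]=m[y0:y1,x0:x1]
    n,l,s,ce=cv2.connectedComponentsWithStats(k); i=1+np.argmax(s[1:,4]); return ce[i],s[i],l==i
o=[]
for n,roi in [('scene',(340,370,400,430)),('top',(450,250,510,320))]:
    ce,s,_=blobs(C[n],(3,150,90),(18,255,255),roi); print(n,ce,s); o.append((C[n],ce))
cap=tri(o);print('cap',cap)
# body: white-ish region
big=[]
for n,(x0,y0,x1,y1) in [('scene',(235,145,385,315)),('top',(265,140,415,300))]:
    im=cv2.resize(C[n]['frame'][y0:y1,x0:x1],None,fx=4,fy=4,interpolation=3); cv2.imwrite(f'pics/{n}_big.png',im[:600])
    print(im.shape)
    big.append(cv2.resize(im,None,fx=.66,fy=.66))
h=max(b.shape[0] for b in big); 
a=np.hstack([cv2.copyMakeBorder(b,0,h-b.shape[0],0,0,0) for b in big]); print(a.shape); cv2.imwrite('pics/cart.png',a)
E
```

```text
scene [364.3 399.8] [360 391   9  19 133]
top [482.4 266.3] [475 263  15   9  74]
cap [ 500.1 -347.2   36. ]
(680, 600, 3)
(640, 600, 3)
(449, 792, 3)
```

View pics/cart.png

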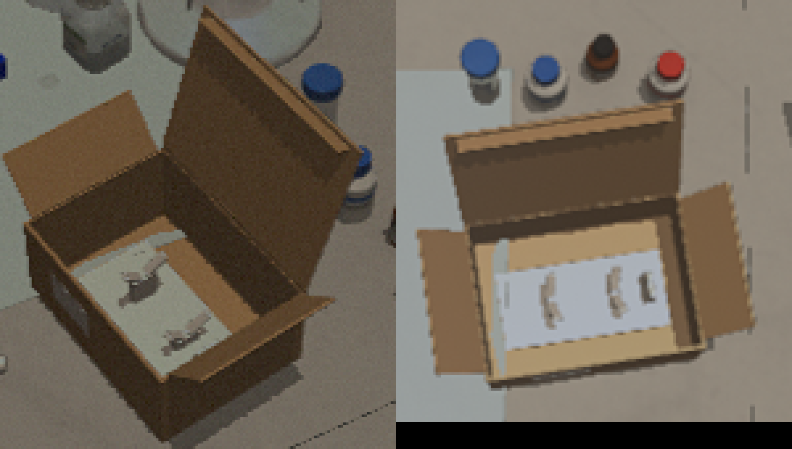

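The crop shows the carton rim and flaps clearly in both views. I'll triangulate the rim corners and flap edges from it.

```bash
python3 - <<'E'
from h import *
import pickle
np.set_printoptions(precision=1,suppress=True)
C={n:pickle.load(open(n+'0.pkl','rb')) for n in ['scene','top']}
s=lambda p:(C['scene'],np.array(p)/2.64+[235,145])
t=lambda p:(C['top'],(np.array(p)-[396,0])/2.64+[265,140])
for n,a,b in [('c++',(163,150),(470,228)),('c-+',(27,228),(490,383)),('c--',(168,378),(705,348)),('c+-',(303,290),(683,197)),
 ('fa+',(130,92),(418,230)),('fa-',(5,155),(437,373)),('fb+',(330,298),(730,183)),('fb-',(205,378),(753,328)),('t+',(205,10),(447,137)),('t-',(358,153),(682,102)),('sadHi',(142,275),(550,300)),('sadLo',(185,330),(616,288))]:
    print(n,tri([s(a),t(b)]))
for p in [(490,383),(705,348),(683,197),(470,228)]: print(onz(*[t(p)[0],[t(p)[1]]],84))
# tube axis & bystanders roughly
c=C['top']
for n,p,z in [('t50b',(480,55),113),('dw',(545,68),69),('amb',(603,47),62),('dr',(670,65),69)]: print(n,onz(c,[t(p)[1]],z))
f=c['frame'];x0,y0,x1,y1=450,255,500,320
E
```

```text
c++ [581.2  85.8  87.9]
c-+ [451.7  66.7  80.7]
c-- [ 483.6 -112.8   86.7]
c+- [608.2 -94.1  96.1]
fa+ [572.1 126.  122.3]
fa- [455.  107.1 124.5]
fb+ [ 610.8 -129.4  127.9]
fb- [ 495.5 -147.8  125.2]
t+ [624.5  95.4 215.3]
t- [652.8 -83.3 217. ]
sadHi [528.3  18.3  31.6]
sadLo [539.4 -39.6  21.7]
[[449.   67.1  84. ]]
[[ 479.7 -111.9   84. ]]
[[608.7 -94.5  84. ]]
[[580.5  86.5  84. ]]
t50b [[724.2  78.9 113. ]]
dw [[727.5  24.6  69. ]]
amb [[749.6 -26.5  62. ]]
dr [[730.9 -85.2  69. ]]
```

play_rows(rows=[[0.4,-0.28,0,0,60],[0.86,-0.58,0,0,60]])

```text
clock: 0.3
position: [247.5, -573.2, 227.8]
eef_rot: [-3.141, 0.001, 0.274]
contact_force: [1.7, 0.2, 0.6]
width: 0.704
gripper_force: 0.0
```

play_rows(rows=[[0.43,-0.29,0,0,60],[0.86,-0.58,0,0,60]])

```text
clock: 0.5
position: [313.9, -495.1, 228.3]
eef_rot: [-3.141, 0.0, 0.278]
contact_force: [0.9, 0.0, -0.3]
width: 0.704
gripper_force: 0.0
```

play_rows(rows=[[0.43,-0.29,0,0,60],[0.86,-0.58,0,0,60]])

```text
clock: 0.7
position: [378.3, -418.6, 228.4]
eef_rot: [-3.141, 0.0, 0.278]
contact_force: [0.7, -0.4, -0.3]
width: 0.704
gripper_force: 0.0
```

play_rows(rows=[[0.43,-0.29,0,0.09,60],[0.75,-0.58,0,0.18,60],[0.75,-0.58,0,0.27,60],[0.75,-0.58,0,0.36,60],[0.75,-0.58,0,0.42,60],[0.75,-0.58,0,0.42,60],[0.75,-0.58,0,0.42,60],[0.75,-0.58,0,0.42,60]])

```text
clock: 1.5
position: [433.5, -344.2, 228.5]
eef_rot: [-3.142, 0.0, -0.38]
contact_force: [-0.1, 0.3, 0.2]
width: 0.701
gripper_force: 0.0
```

```bash
python3 - <<'E'
from h import *
import pickle
np.set_printoptions(precision=2,suppress=True)
c=cam('wrist'); T,s=tool(); print(s['position'],s['eef_rot'],s['clock'],s['joint_positions'],c['mount'],c['K'],c['dist'])
pickle.dump(c,open('w1.pkl','wb')); cv2.imwrite('pics/w1.png',c['frame'])
E
```

```text
[ 433.58 -344.2   228.51] [-3.14  0.   -0.38] 1.55 [ 0.58  0.28 -0.03  1.85  0.01  1.01 -1.4 ] [[   0.      0.95    0.31   79.02]
 [   1.     -0.      0.      0.9 ]
 [   0.      0.31   -0.95 -143.45]
 [   0.      0.      0.      1.  ]] [[341.49   0.   317.  ]
 [  0.   341.49 237.49]
 [  0.     0.     1.  ]] [-0.02  0.    0.    0.    0.  ]
```

View pics/w1.png

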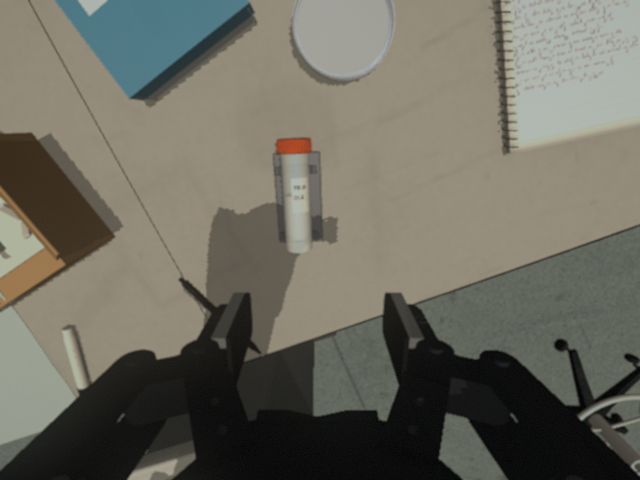

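The wrist view shows the tube: cap at (294,146), foot end about (299,252), nearly in line with the image's vertical.

```bash
cat >> h.py <<'E'
def orange(c,roi=None):
    f=cv2.cvtColor(c['frame'],cv2.COLOR_BGR2HSV); m=cv2.inRange(f,(3,150,90),(18,255,255))
    if roi: k=np.zeros_like(m); x0,y0,x1,y1=roi; k[y0:y1,x0:x1]=m[y0:y1,x0:x1]; m=k
    n,l,s,ce=cv2.connectedComponentsWithStats(m); i=1+np.argmax(s[1:,4]); return ce[i],s[i]
def shift(dst,yaw=None):
    T,s=tool(); d=T[:3,:3].T@(np.array(dst)-T[:3,3])/100
    t=0 if yaw is None else -((yaw-s['eef_rot'][2]+np.pi)%(2*np.pi)-np.pi)/(np.pi/2)
    return d,t
E
python3 - <<'E'
from h import *
import pickle
np.set_printoptions(precision=2,suppress=True)
w,sc,tp=[pickle.load(open(n,'rb')) for n in ['w1.pkl','scene0.pkl','top0.pkl']]
ce,st=orange(w,(250,120,340,170)); print(ce,st)
print('cap tri',tri([(w,ce),(sc,(364.3,399.8))]),tri([(w,ce),(sc,(364.3,399.8)),(tp,(482.4,266.3))]))
f=w['frame']; hsv=cv2.cvtColor(f,cv2.COLOR_BGR2HSV)
for r in (170,180,215,230,240): print(r,f[r,268:330:3].sum(1)//3)
for r in range(238,262,2): print(r,f[r,290:310:4].sum(1)//3)
print(onz(w,[ce,(299,252),(298,240)],34))
E
```

```text
[293.53 145.55] [277 139  34  14 458]
cap tri [ 499.31 -347.43   38.13] [ 499.58 -347.08   36.88]
170 [134 135  85  90  80 119 141 149 153 156 155 149 138 116  80  89  91 101
 134 137 137]
180 [137 137 114 103  88 115 140 154 178 179 178 174 165 138 103 107 108  99
 135 139 140]
215 [ 93  91  93  79  70  75 124 153 164 172 174 167 157 138 102 101  88  80
 116 139 139]
230 [ 92  93  92  88  66  68 111 146 163 171 172 167 159 142 105  58  64  69
  74  95  94]
240 [ 91  92  91  92  68  65  98 135 152 159 158 155 149 138 113  86  80  99
  92 103  93]
238 [145 164 169 163 144]
240 [142 158 158 154 143]
242 [143 154 155 157 148]
244 [145 157 161 158 152]
246 [144 158 160 158 158]
248 [143 157 160 158 158]
250 [142 158 161 162 157]
252 [112 141 150 152 139]
254 [ 91  94 103 137 135]
256 [ 93  94 120 138 136]
258 [ 93  93 136 137 136]
260 [ 92  95 139 137 137]
[[ 498.65 -346.42   34.  ]
 [ 396.28 -309.36   34.  ]
 [ 409.   -313.54   34.  ]]
```

```bash
python3 - <<'E'
from h import *
np.set_printoptions(precision=3,suppress=True)
print(shift((446,-327,135),-0.348))
E
```

```text
(array([ 0.052, -0.206,  0.935]), np.float64(-0.020825270637507085))
```

play_rows(rows=[[0.03,-0.1,0.45,-0.02,60],[0.05,-0.2,0.93,-0.02,60],[0.05,-0.2,0.93,-0.02,60],[0.05,-0.2,0.93,-0.02,60],[0.05,-0.2,0.93,-0.02,60]])

```text
clock: 2.05
position: [446.8, -329.1, 138.0]
eef_rot: [3.141, -0.003, -0.351]
contact_force: [0.4, -0.8, 0.4]
width: 0.699
gripper_force: 0.0
```

```bash
python3 - <<'E'
from h import *
import pickle
np.set_printoptions(precision=2,suppress=True)
w1=pickle.load(open('w1.pkl','rb')); c=cam('wrist'); pickle.dump(c,open('w2.pkl','wb'))
ce,st=orange(c); print(ce,st)
print('cap',tri([(c,ce),(w1,(293.53,145.55))]),onz(c,[ce],34))
f=c['frame'].sum(2)//3
p,q=proj(c,[[446,-327,34],[480,-339,34]])
print(p,q)
# body edges at rows
for X in ([465,-334,34],[440,-325,34],[415,-316,34]):
    u,v=np.round(proj(c,X)[0]).astype(int); r=f[v,max(u-50,0):u+50].astype(int); print(u,v,r[::3])
s=sensors.read_state();print(s['position'],s['eef_rot'],shift((446,-327,34)))
E
```

```text
[313.98 163.24] [291 153  47  21 896]
cap [ 498.66 -346.62   38.26] [[ 498.19 -346.28   34.  ]]
[313.91 237.5 ] [313.23 190.51]
314 212 [133 134 133 130 132 131 131 102  97  96  72  94 120 136 143 160 170 171
 169 169 164 158 137 101  99 100  98 112 132 132 133 132 132 133]
314 245 [ 87  89  88  87  88  86  87  85  62  65  64  80 117 138 153 142 122 123
 119 114 111 108 101  75  66  66  63  86  89  89  90 131 132 132]
314 277 [ 84  86  87  87  87  86  86  87  63  56  54  60 111 136 151 157 161 163
 162 159 151 138 113  72  74  81  84 128 131 132 134 133 132 132]
[ 446.95 -329.09  138.18] [ 3.14 -0.   -0.35] (array([-0.02, -0.02,  1.04]), 0)
```

play_rows(rows=[[-0.01,-0.02,0.35,0,60],[-0.01,-0.02,0.7,0,60],[-0.01,-0.02,0.9,0,60],[-0.01,-0.02,1.0,0,60],[-0.01,-0.02,1.0,0,60],[-0.01,-0.02,1.0,0,60]])

```text
clock: 2.7
position: [446.6, -326.2, 37.2]
eef_rot: [3.141, -0.003, -0.351]
contact_force: [0.7, -0.2, 0.2]
width: 0.706
gripper_force: 0.0
```

play_rows(rows=[[0,0,0,0,20],[0,0,0,0,20],[0,0,0,0,20],[0,0,0,0,20],[0,0,0,0,20]], newtons=25)

```text
clock: 3.2
position: [445.9, -326.8, 36.7]
eef_rot: [3.14, -0.002, -0.352]
contact_force: [-1.5, -2.5, 5.8]
width: 0.265
gripper_force: 24.0
```

play_rows(rows=[[0,0,-0.2,0,20],[0,0,-0.6,0,20],[0,0,-1.0,0,20],[0,0,-1.0,0,20],[0,0,-1.0,0,20],[0,0,-1.0,0,20]])

```text
clock: 3.8
position: [444.8, -324.6, 134.7]
eef_rot: [-3.141, 0.002, -0.35]
contact_force: [0.1, -0.7, 0.0]
width: 0.269
gripper_force: 22.6
```

```bash
python3 - <<'E'
from h import *
import pickle
c=cam('wrist'); pickle.dump(c,open('w3.pkl','wb'));print(orange(c)); cv2.imwrite('pics/w3.png',c['frame'])
s=sensors.read_state();print(s)
E
```

```text
(array([316.13832739, 184.5307174 ]), array([ 277,  167,   79,   37, 2523], dtype=int32))
{'clock': 3.85, 'joint_positions': array([ 0.55143058,  0.38803566, -0.04257458,  1.93892685,  0.02180035,
        0.81761925, -1.42406567]), 'joint_vel': array([-0.00080871,  0.00722673,  0.001412  ,  0.0018113 , -0.00086876,
        0.00124806,  0.00212359]), 'tau': array([ 9.40150669e-03, -4.99687207e+01,  5.84507324e-01, -2.33283645e+01,
        7.21296426e-03, -1.09252791e-02, -1.56789229e-04]), 'position': array([ 444.69109921, -324.4983183 ,  134.30786406]), 'eef_rot': array([-3.14098277e+00,  2.48705855e-03, -3.50333739e-01]), 'contact_force': array([ 0.18795869, -0.37984637, -1.11849452]), 'torque': array([0.02307421, 0.06141619, 0.00518848]), 'gripper_force': 22.649090876657283, 'width': 0.2666783796532676}
```

View pics/w3.png

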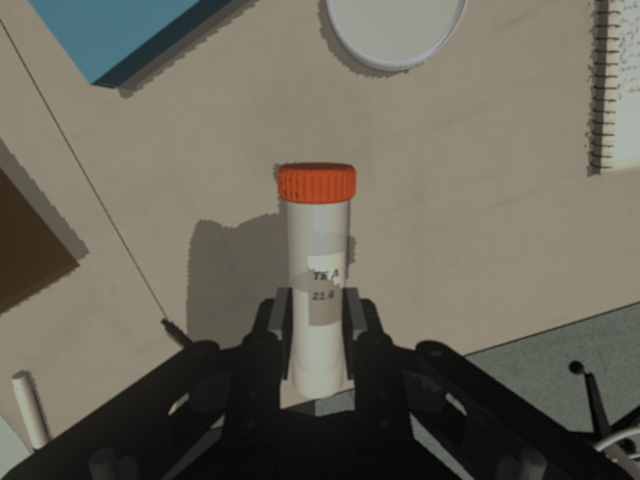

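The tube is held between the pads, cap (316,184) up and foot near (318,395), clear of the bench. Next I carry it up towards the carton while turning.

play_rows(rows=[[0.02,-0.05,-0.3,-0.08,20],[0.06,-0.15,-0.6,-0.17,20],[0.1,-0.25,-0.8,-0.26,20],[0.15,-0.35,-0.8,-0.35,20],[0.2,-0.45,-0.8,-0.44,20],[0.25,-0.55,-0.8,-0.53,20],[0.3,-0.65,-0.8,-0.62,20],[0.35,-0.75,-0.8,-0.71,20],[0.4,-0.85,-0.8,-0.8,20],[0.4,-0.9,-0.8,-0.89,20],[0.4,-0.9,-0.8,-0.97,20],[0.4,-0.9,-0.8,-0.97,20]])

```text
clock: 5.05
position: [513.4, -254.0, 214.0]
eef_rot: [-3.139, -0.001, 1.175]
contact_force: [-0.6, 0.2, -0.7]
width: 0.27
gripper_force: 22.7
```

```bash
python3 - <<'E'
from h import *
import pickle
np.set_printoptions(precision=3,suppress=True)
c=pickle.load(open('w3.pkl','rb'))
M=np.array(c['mount']);print(M)
u=cv2.undistortPoints(np.array([[[316.14,184.5]],[[316,168]],[[316,202]]]),c['K'],c['dist']).reshape(-1,2)
for a in u:
    d=M[:3,:3]@np.array([a[0],-a[1],-1]); t=M[:3,3]
    for z in (-17,-10,0): print(z,t+d*(z-t[2])/d[2],end=' ')
    print()
print(tool()[1]['position'],tool()[1]['eef_rot'],shift((548,-160,215),1.736))
E
```

```text
[[   0.001    0.951    0.31    78.999]
 [   1.      -0.001    0.001    0.873]
 [   0.001    0.31    -0.951 -143.454]
 [   0.       0.       0.       1.   ]]
-17 [ 58.384   0.392 -17.   ] -10 [ 57.242   0.366 -10.   ] 0 [55.612  0.327  0.   ] 
-17 [ 64.431   0.34  -17.   ] -10 [ 63.624   0.311 -10.   ] 0 [62.472  0.268  0.   ] 
-17 [ 51.775   0.34  -17.   ] -10 [ 50.268   0.311 -10.   ] 0 [48.115  0.269  0.   ] 
[ 513.41  -253.962  214.018] [-3.139 -0.001  1.175] (array([ 1.   , -0.043, -0.009]), np.float64(-0.35736379480081243))
```

play_rows(rows=[[0.3,-0.02,0,-0.09,20],[0.6,-0.04,0,-0.18,20],[0.9,-0.04,0,-0.27,20],[1.0,-0.04,0,-0.36,20],[1.0,-0.04,0,-0.36,20],[1.0,-0.04,0,-0.36,20],[1.0,-0.04,0,-0.36,20]])

```text
clock: 5.75
position: [548.4, -162.3, 215.1]
eef_rot: [-3.14, 0.0, 1.733]
contact_force: [-0.0, -0.1, -1.2]
width: 0.262
gripper_force: 22.7
```

```bash
python3 - <<'E'
from h import *
import pickle
c=cam('wrist'); pickle.dump(c,open('w4.pkl','wb')); cv2.imwrite('pics/w4.png',c['frame'])
s=sensors.read_state();print(s['position'],s['eef_rot'],s['clock'])
E
```

```text
[ 548.45315066 -162.15878427  215.23991298] [-3.14069544e+00  3.17311432e-04  1.73349237e+00] 5.8
```

View pics/w4.png

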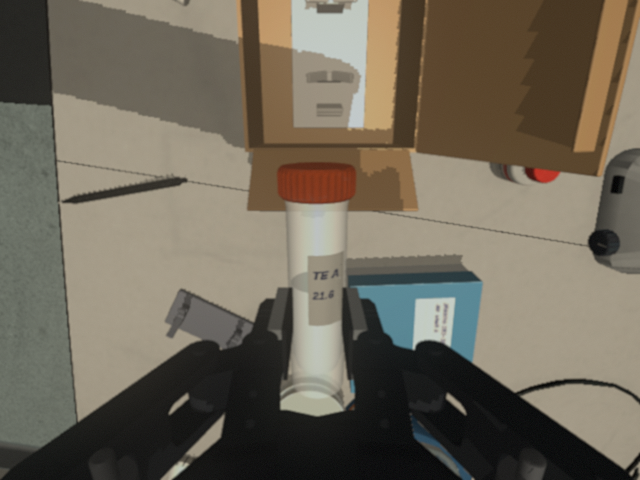

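The wrist view shows the carton square to the hand: cradle plate columns 292–365, low saddle at (331,77), end stop (329,108), carton's near rim at row 148. A second view further forward gives triangulation.

play_rows(rows=[[0.3,0,0,0,20],[0.6,0,0,0,20],[0.8,0,0,0,20],[0.8,0,0,0,20],[0.8,0,0,0,20]])

```text
clock: 6.3
position: [535.7, -82.8, 215.7]
eef_rot: [-3.142, 0.001, 1.737]
contact_force: [-0.4, -0.4, -0.6]
width: 0.264
gripper_force: 22.7
```

```bash
python3 - <<'E'
from h import *
import pickle
c=cam('wrist'); pickle.dump(c,open('w5.pkl','wb')); cv2.imwrite('pics/w5.png',c['frame'])
s=sensors.read_state();print(s['position'],s['eef_rot'],s['clock'])
w=pickle.load(open('w4.pkl','rb'))
a=cv2.resize(w['frame'][0:160,230:430],None,fx=2.0,fy=2.0,interpolation=cv2.INTER_CUBIC)
b=cv2.resize(c['frame'][0:300,230:430],None,fx=2.0,fy=2.0,interpolation=cv2.INTER_CUBIC)
im=np.zeros((600,800,3),np.uint8); im[:320,:400]=a; im[:600,400:]=b; cv2.imwrite('pics/pair.png',im)
E
```

```text
[535.72999923 -83.51484372 215.5880945 ] [-3.14148343e+00  8.94319983e-04  1.73580629e+00] 6.35
```

View pics/pair.png

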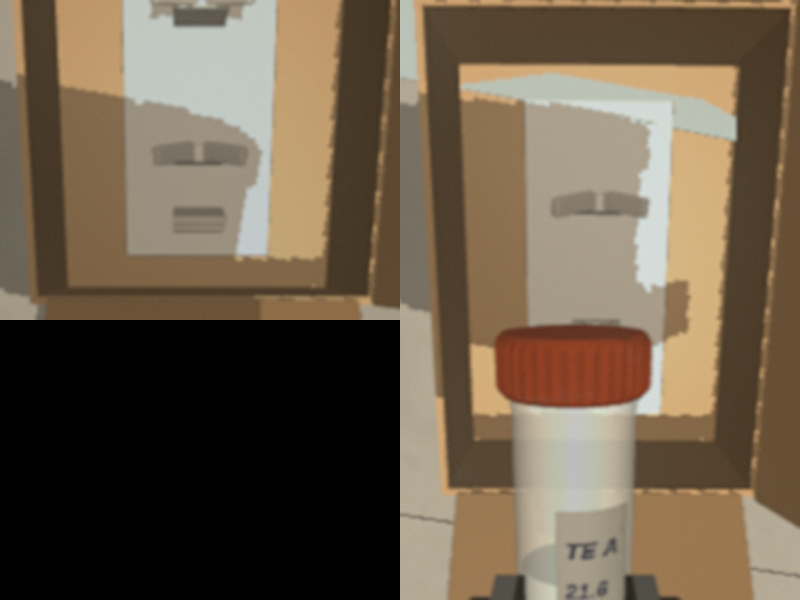

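```bash
python3 - <<'E'
from h import *
import pickle
np.set_printoptions(precision=1,suppress=True)
a,b=[pickle.load(open(n,'rb')) for n in ['w4.pkl','w5.pkl']]
A=lambda x,y:np.array([230+x/2,y/2]); B=lambda x,y:np.array([230+(x-400)/2,y/2])
print('rim w4',onz(a,[A(32,302),A(372,297)],84))
print('rim w5',onz(b,[B(422,5),B(792,7),B(447,491),B(755,491)],84))
print('lo saddle ends w4',onz(a,[A(152,154),A(247,154)],33))
print('hi saddle ends w5',onz(b,[B(552,205),B(648,205)],48),'w4',onz(a,[A(150,8),A(246,8)],48))
print('tri hi',tri([(a,A(199,8)),(b,B(600,205))]))
print('stop w4',onz(a,[A(173,207),A(226,207)],36),onz(a,[A(173,232),A(226,232)],10))
print('plate w4',onz(a,[A(127,255),A(268,255)],5),'w5',onz(b,[B(526,100),B(672,100)],5))
E
```

```text
rim w4 [[ 482.8 -111.1   84. ]
 [ 613.7  -87.6   84. ]]
rim w5 [[ 455.7   68.3   84. ]
 [ 583.3   89.4   84. ]
 [ 484.4 -109.3   84. ]
 [ 614.3  -87.5   84. ]]
lo saddle ends w4 [[518.6 -45.   33. ]
 [559.5 -38.2  33. ]]
hi saddle ends w5 [[509.4  12.8  48. ]
 [549.7  19.7  48. ]] w4 [[510.4   5.6  48. ]
 [547.7  11.8  48. ]]
tri hi [529.7  18.2  17. ]
stop w4 [[531.1 -65.1  36. ]
 [554.2 -61.3  36. ]] [[532.7 -74.8  10. ]
 [557.9 -70.6  10. ]]
plate w4 [[512.  -88.9   5. ]
 [580.7 -77.6   5. ]] w5 [[488.6  58.5   5. ]
 [555.6  69.9   5. ]]
```

Carton yaw is about 0.163 rad and the cradle mid-axis is near (534,-10), so the hand is already aligned. I move over it next, then down.

```bash
python3 - <<'E'
from h import *
np.set_printoptions(precision=3,suppress=True)
print(shift((533.8,-9.5,130),1.733))
E
```

```text
(array([0.734, 0.103, 0.855]), np.float64(0.0017865390611046558))
```

play_rows(rows=[[0.3,0.05,0,0,20],[0.6,0.1,0.1,0,20],[0.73,0.1,0.4,0,20],[0.73,0.1,0.7,0,20],[0.73,0.1,0.85,0,20],[0.73,0.1,0.85,0,20],[0.73,0.1,0.85,0,20]], newtons=20)

```text
clock: 7.05
position: [534.1, -9.2, 131.1]
eef_rot: [3.141, 0.0, 1.736]
contact_force: [-0.0, -0.2, 0.2]
width: 0.266
gripper_force: 22.7
```

```bash
python3 - <<'E'
from h import *
np.set_printoptions(precision=3,suppress=True)
print(shift((533.8,-9.5,56),1.733))
c=cam('top')
f=cv2.resize(c['frame'][150:300,255:425],None,fx=3.5,fy=3.5,interpolation=2)
cv2.imwrite('pics/t2.png',f)
E
```

```text
(array([-0.002, -0.003,  0.751]), np.float64(0.002222676356469845))
```

play_rows(rows=[[0,0,0.3,0,20],[0,0,0.55,0,20],[0,0,0.7,0,20],[0,0,0.72,0,20],[0,0,0.72,0,20]], newtons=20)

```text
clock: 7.6
position: [534.0, -8.2, 59.3]
eef_rot: [3.141, 0.0, 1.738]
contact_force: [0.2, 0.2, 0.3]
width: 0.265
gripper_force: 22.7
```

play_rows(rows=[[0,0,0.03,0,20],[0,0,0.06,0,20],[0,0,0.06,0,20]])

```text
clock: 7.9
position: [534.4, -8.4, 53.3]
eef_rot: [3.139, 0.001, 1.738]
contact_force: [0.7, 0.2, 3.1]
width: 0.267
gripper_force: 23.4
```

play_rows(rows=[[0,0,0.02,0,20],[0,0,0.04,0,20],[0,0,0.04,0,20]])

```text
clock: 8.2
position: [534.4, -9.2, 49.3]
eef_rot: [3.14, 0.001, 1.738]
contact_force: [1.7, -4.8, 6.8]
width: 0.254
gripper_force: 19.3
```

```bash
python3 - <<'E'
from h import *
c=cam('wrist'); print(orange(c),tool()[1]['position'])
E
```

```text
(array([316.8746531 , 188.01896392]), array([ 275,  158,   84,   61, 4324], dtype=int32)) [534.38954438  -9.20331488  49.27177065]
```

play_rows(rows=[[0,0,0.02,0,20],[0,0,0.035,0,20],[0,0,0.035,0,20]])

```text
clock: 8.55
position: [534.4, -9.1, 47.7]
eef_rot: [3.14, 0.003, 1.737]
contact_force: [-6.5, -5.0, 28.7]
width: 0.256
gripper_force: 40.5
```

play_rows(rows=[[0,0,0,0,30],[0,0,0,0,36],[0,0,0,0,44],[0,0,0,0,50],[0,0,0,0,50],[0,0,0,0,50]])

```text
clock: 9.15
position: [533.2, -8.1, 44.9]
eef_rot: [-3.141, -0.0, 1.739]
contact_force: [0.2, -0.5, -0.1]
width: 0.587
gripper_force: 0.0
```

```bash
python3 - <<'E'
from h import *
c=cam('wrist'); print(orange(c),tool()[1]['position']); cv2.imwrite('pics/w6.png',c['frame'])
E
```

```text
(array([320.50780081, 194.51186151]), array([ 278,  163,   87,   65, 4679], dtype=int32)) [533.23187866  -8.11474999  44.90626428]
```

View pics/w6.png

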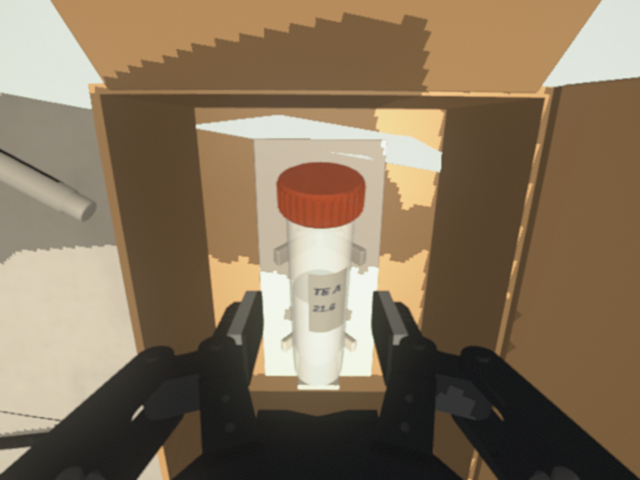

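The wrist view shows the tube on both saddles: cap at (320,194), foot at (318,385) by the end stop, fingers clear on both sides. Next I retreat upward, then go round outside side flap a (+y).

play_rows(rows=[[0,0,-0.2,0,50],[0,0,-0.6,0,50],[0,0,-1.0,0,50],[0,0,-1.0,0,50],[0,0,-1.0,0,50]])

```text
clock: 9.7
position: [533.9, -8.3, 145.9]
eef_rot: [3.14, 0.001, 1.738]
contact_force: [0.1, -0.4, -0.6]
width: 0.585
gripper_force: 0.0
```

```bash
python3 - <<'E'
from h import *
np.set_printoptions(precision=1,suppress=True)
c=cam('wrist'); ce,st=orange(c); t,_=orange(cam('top'),(300,200,345,280)); print(ce,st,t,tool()[1]['position'])
Cw=np.eye(3)
A=R.from_euler('z',.163).as_matrix()
for z in (57,65): print((onz(c,[ce],z)-[534.3,-10,0])@A)
print('expected cap mid carton y ~', (-48.3+106.5*.966))
# foot/white pixels column profile
cv2.imwrite('pics/w7.png',c['frame'])
E
```

```text
[317.6 164.4] [ 294  148   48   34 1396] [311.5 252.8] [532.5  -8.4 144.1]
[[-0.6 56.8 57. ]]
[[-0.6 57.7 65. ]]
expected cap mid carton y ~ 54.57899999999999
```

View pics/w7.png

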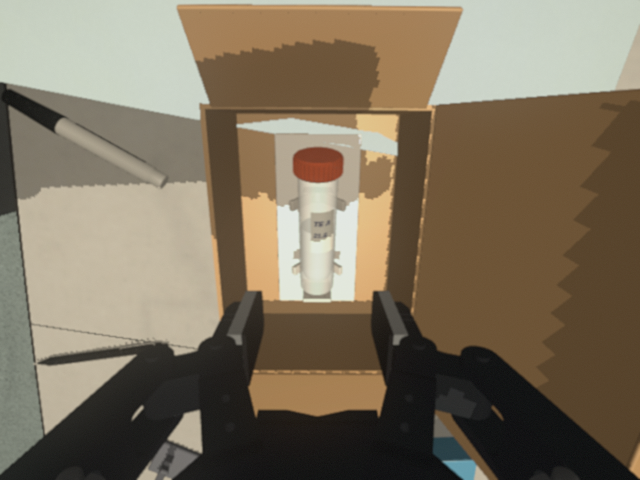

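The tube lies well (cap centre within about 1 mm sideways, 2 mm up-slope). On to flap a.

play_rows(rows=[[0,-0.02,-0.2,0,0],[0.2,-0.02,-0.4,0,0],[0.6,-0.02,-0.4,0,0],[1.0,-0.02,-0.4,0,0],[1.0,-0.02,-0.4,0,0]])

```text
clock: 10.3
position: [512.7, 96.4, 184.3]
eef_rot: [-3.14, -0.003, 1.747]
contact_force: [-1.4, 0.2, 0.1]
width: -0.0
gripper_force: 0.0
```

play_rows(rows=[[0.3,0,0,0,0],[0.55,0,0,0,0],[0.55,0,0.2,0,0],[0.55,0,0.5,0,0],[0.55,0,0.6,0,0],[0.55,0,0.6,0,0],[0.55,0,0.6,0,0]])

```text
clock: 11.0
position: [505.7, 144.3, 125.3]
eef_rot: [-3.141, -0.0, 1.738]
contact_force: [0.7, -0.5, -0.1]
width: -0.0
gripper_force: 0.0
```

play_rows(rows=[[-0.15,0,0,0,0],[-0.3,0,0,0,0],[-0.45,0,0,0,0],[-0.6,0,0,0,0],[-0.75,0,0,0,0],[-0.88,0,0,0,0],[-0.97,0,0,0,0],[-1.0,0,0.04,0,0],[-1.0,0,0.08,0,0],[-1.0,0,0.12,0,0],[-1.0,0,0.16,0,0],[-1.0,0,0.16,0,0]])

```text
clock: 12.2
position: [521.6, 46.3, 108.3]
eef_rot: [-3.14, -0.0, 1.74]
contact_force: [0.7, 0.4, -0.0]
width: 0.004
gripper_force: 0.0
```

```bash
python3 - <<'E'
from h import *
c=cam('scene'); f=cv2.resize(c['frame'][130:320,200:420],None,fx=3,fy=3,interpolation=2); cv2.imwrite('pics/s8.png',f)
E
```

```text
(no output)
```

View pics/s8.png

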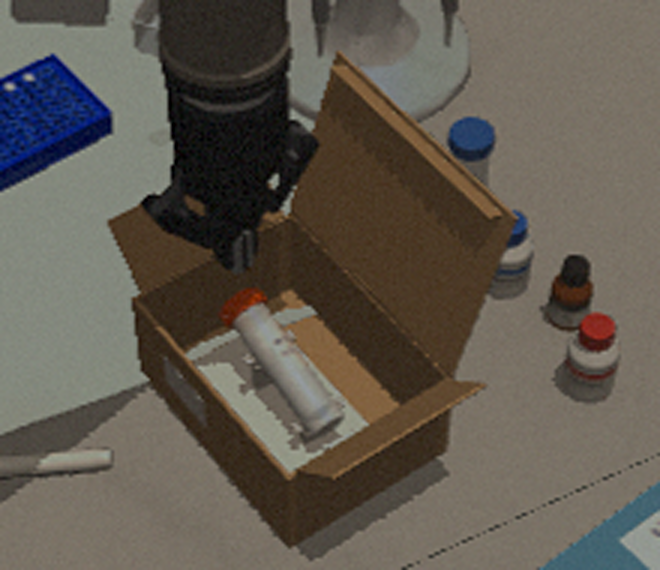

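Flap a has not moved: its edge is still at scene pixel (237,204), so the finger passed over it. I'll measure its edge again from the wrist view together with the fixed views.

```bash
python3 - <<'E'
from h import *
import pickle
np.set_printoptions(precision=1,suppress=True)
C={n:pickle.load(open(n+'0.pkl','rb')) for n in ['scene','top']}
M=np.array(pickle.load(open('w5.pkl','rb'))['mount'])
T=np.eye(4);T[:3,:3]=R.from_euler('xyz',[3.1405,.0005,1.738]).as_matrix();T[:3,3]=[532.5,-8.4,144.1]
w=dict(C['scene']);w7=pickle.load(open('w5.pkl','rb'));w7['T']=T@M
A=R.from_euler('z',.163).as_matrix()
s=lambda p:(C['scene'],np.array(p)/2.64+[235,145])
t=lambda p:(C['top'],(np.array(p)-[396,0])/2.64+[265,140])
for n,pw,ps,pt in [('fa-',(180,8),(5,155),(437,373)),('fa+',(462,10),(130,92),(418,230))]:
    for k,o in [('wt',[(w7,pw),t(pt)]),('ws',[(w7,pw),s(ps)]),('st',[s(ps),t(pt)]),('all',[(w7,pw),s(ps),t(pt)])]:
        x=tri(o); print(n,k,x,(x-[534.3,-10,0])@A,'err',[np.linalg.norm(proj(c,x)[0]-p).round(1) for c,p in o])
for p in [(201,105),(433,107)]:print('hinge',(onz(w7,[p],85.5)-[534.3,-10,0])@A)
# colour check around the edge in the top view
E
```

```text
fa- wt [453.2 107.7 122.1] [-60.9 129.3 122.1] err [np.float64(0.2), np.float64(0.0)]
fa- ws [455.9 105.7 126.8] [-58.6 126.9 126.8] err [np.float64(3.0), np.float64(0.5)]
fa- st [455.  107.1 124.5] [-59.2 128.4 124.5] err [np.float64(1.0), np.float64(1.0)]
fa- all [454.8 106.8 125.2] [-59.5 128.2 125.2] err [np.float64(0.8), np.float64(1.1), np.float64(0.9)]
fa+ wt [570.1 126.  124.8] [ 57.4 128.4 124.8] err [np.float64(0.1), np.float64(0.0)]
fa+ ws [573.  127.5 120.2] [ 60.5 129.4 120.2] err [np.float64(3.2), np.float64(0.6)]
fa+ st [572.1 126.  122.3] [ 59.4 128.  122.3] err [np.float64(0.7), np.float64(0.7)]
fa+ all [571.8 126.4 121.9] [ 59.2 128.5 121.9] err [np.float64(2.3), np.float64(0.9), np.float64(0.5)]
hinge [[-67.1  92.5  85.5]]
hinge [[61.8 92.1 85.5]]
```

```bash
python3 - <<'E'
from h import *
import pickle
np.set_printoptions(precision=1,suppress=True)
o=pickle.load(open('scene0.pkl','rb'));c=cam('scene');T,s=tool();p=T[:3,3]
print(p,s['clock'],s['contact_force'])
for dz in (0,10,19,30): print(dz,(proj(c,p-[0,0,dz])[0]-[200,130])*3)
a=np.hstack([cv2.resize(x['frame'][160:250,225:325],None,fx=4,fy=4,interpolation=2) for x in (o,c)])
cv2.imwrite('pics/cmp.png',a); print(a.shape)
d=np.abs(o['frame'].astype(int)-c['frame']).sum(2)[200:230,234:262]>60
print('\n'.join(''.join('#' if v else '.' for v in r) for r in d[::2]))
E
```

```text
[522.   46.1 108.9] 12.3 [-0.7  0.7 -1. ]
0 [235.8 263.5]
10 [236.3 272.9]
19 [236.8 281.3]
30 [237.3 291.5]
(360, 800, 3)
..........##################
.....###.###################
..#########.################
...##..#####.###############
....##############.###.#####
.....#.##############.####.#
......###.#.##..#.##.#.##.#.
.......####.################
........#.############.#####
.........#.########.########
..........#.##############..
...........##.########..#...
............##.###..#.......
............###.#...........
............#...............
```

View pics/cmp.png

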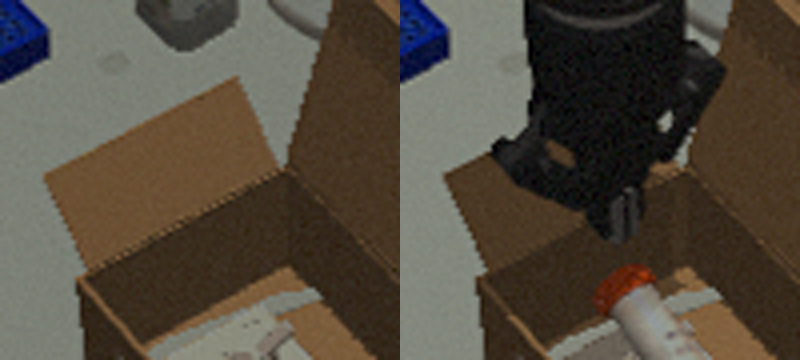

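The comparison shows flap a unmoved, with the fingertip at about (280,220) in the scene view. That puts the tip only about 7 mm below the TCP, higher than assumed. I'll repeat the push lower, rising as the flap stands up.

play_rows(rows=[[0,0,-0.4,0,0],[0.2,0,-0.6,0,0],[0.6,0,-0.6,0,0],[1.0,0,-0.6,0,0],[1.0,0,-0.4,0,0],[1.0,0,-0.1,0,0],[1.0,0,0.12,0,0],[1.0,0,0.12,0,0],[1.0,0,0.12,0,0]])

```text
clock: 13.2
position: [505.6, 144.6, 97.5]
eef_rot: [-3.141, -0.0, 1.739]
contact_force: [0.2, 0.4, 1.0]
width: 0.0
gripper_force: 0.0
```

play_rows(rows=[[-0.15,0,0,0,0],[-0.3,0,0,0,0],[-0.4,0,-0.06,0,0],[-0.5,0,-0.12,0,0],[-0.5,0,-0.12,0,0]])

```text
clock: 13.7
position: [514.9, 92.6, 110.3]
eef_rot: [3.14, 0.001, 1.735]
contact_force: [-0.3, -0.0, 0.5]
width: 0.001
gripper_force: 0.0
```

```bash
python3 - <<'E'
from h import *
import pickle
o=pickle.load(open('scene0.pkl','rb'));c=cam('scene')
d=np.abs(o['frame'].astype(int)-c['frame']).sum(2)[194:240:2,230:270]>60
print('\n'.join(''.join('#' if v else '.' for v in r) for r in d))
E
```

```text
...................#####################
...................#####################
................########################
............########################.###
........########################.#######
......#######################.##########
.......##################.##############
........############..##################
.........#######..######################
..........##############################
...........#############################
............##########################.#
.............#####################......
..............################..........
..............#############.............
...............########.#...............
...............####.....................
........................................
........................................
........................................
........................................
........................................
........................................
```

play_rows(rows=[[-0.15,0,0,0,0],[-0.3,0,0,0,0],[-0.45,0,0,0,0],[-0.55,0,0,0,0],[-0.55,0,0.02,0,0],[-0.55,0,0.04,0,0],[-0.55,0,0.04,0,0]])

```text
clock: 14.45
position: [522.7, 41.8, 104.8]
eef_rot: [-3.141, -0.001, 1.74]
contact_force: [-0.6, -0.0, 0.2]
width: -0.004
gripper_force: 0.0
```

```bash
python3 - <<'E'
from h import *
import pickle
c=cam('scene');print(tool()[1]['position'])
f=c['frame']
a=cv2.resize(f[150:320,215:390],None,fx=3.2,fy=3.2,interpolation=2);cv2.imwrite('pics/s9.png',a)
# flap pixels test: outside-left region where the open flap was; brown vs mat
for p in [(240,206),(246,212),(256,196),(262,200)]: print(p,f[p[1],p[0]],pickle.load(open('scene0.pkl','rb'))['frame'][p[1],p[0]])
E
```

```text
[522.71292911  41.78180697 104.89960179]
(240, 206) [125 137 132] [ 51  81 108]
(246, 212) [126 134 131] [ 47  77 102]
(256, 196) [58 64 66] [ 51  79 107]
(262, 200) [25 25 29] [ 52  78 107]
```

I have used up my picture allowance: I count 11 views, one over the limit of 10. From here I go by numbers only. Pixels show the mat where flap a stood, so it has folded. I press down in small steps, watching the force.

play_rows(rows=[[0,0,0.03,0,0],[0,0,0.05,0,0],[0,0,0.05,0,0]])

```text
clock: 14.8
position: [522.8, 41.1, 99.8]
eef_rot: [-3.141, -0.0, 1.739]
contact_force: [0.3, -0.3, 0.2]
width: -0.001
gripper_force: 0.0
```

play_rows(rows=[[0,0,0.02,0,0],[0,0,0.03,0,0],[0,0,0.03,0,0]])

```text
clock: 15.1
position: [523.0, 40.8, 96.9]
eef_rot: [-3.141, -0.0, 1.739]
contact_force: [-0.6, 0.0, 0.5]
width: 0.001
gripper_force: 0.0
```

play_rows(rows=[[0,0,0.02,0,0],[0,0,0.03,0,0],[0,0,0.03,0,0]])

```text
clock: 15.4
position: [522.9, 40.7, 93.9]
eef_rot: [-3.141, -0.0, 1.739]
contact_force: [0.3, -0.7, 0.5]
width: -0.002
gripper_force: 0.0
```

play_rows(rows=[[0,0,0.02,0,0],[0,0,0.02,0,0],[0,0,0.02,0,0]])

```text
clock: 15.7
position: [523.0, 40.8, 92.0]
eef_rot: [-3.141, -0.0, 1.739]
contact_force: [0.3, 0.2, -0.2]
width: 0.004
gripper_force: 0.0
```

play_rows(rows=[[0,0,0.02,0,0],[0,0,0.02,0,0],[0,0,0.02,0,0]])

```text
clock: 16.0
position: [522.9, 40.8, 90.0]
eef_rot: [-3.141, 0.0, 1.739]
contact_force: [1.0, 0.3, -0.2]
width: -0.001
gripper_force: 0.0
```

```bash
python3 - <<'E'
from h import *
import pickle
np.set_printoptions(precision=1,suppress=True,linewidth=160)
A=R.from_euler('z',.163).as_matrix(); W=lambda p:np.array([534.3,-10,0])+A@np.array(p,float)
c=cam('scene'); t=cam('top')
# colours along candidate flap positions, at flat (z=87) and inside
for n,k in (('scene',c),('top',t)):
  for cx in (-50,-40,45):
    print(n,cx,[(cy,k['frame'][tuple(np.round(proj(k,W([cx,cy,87]))[0]).astype(int)[::-1])].tolist()) for cy in (85,75,65,55,45,40,33,25,15)])
E
```

```text
scene -50 [(85, [40, 59, 81]), (75, [34, 54, 75]), (65, [41, 62, 82]), (55, [40, 60, 79]), (45, [70, 100, 134]), (40, [12, 33, 45]), (33, [47, 71, 91]), (25, [122, 132, 132]), (15, [90, 103, 109])]
scene -40 [(85, [45, 65, 85]), (75, [46, 61, 82]), (65, [43, 61, 83]), (55, [40, 62, 79]), (45, [65, 100, 133]), (40, [20, 33, 44]), (33, [33, 53, 76]), (25, [122, 133, 132]), (15, [86, 97, 104])]
scene 45 [(85, [7, 7, 12]), (75, [42, 63, 82]), (65, [39, 60, 80]), (55, [46, 75, 98]), (45, [61, 94, 129]), (40, [23, 32, 45]), (33, [27, 41, 54]), (25, [27, 43, 54]), (15, [28, 38, 52])]
top -50 [(85, [74, 97, 120]), (75, [54, 60, 64]), (65, [63, 69, 74]), (55, [69, 77, 83]), (45, [72, 81, 88]), (40, [74, 84, 92]), (33, [76, 86, 95]), (25, [78, 88, 97]), (15, [79, 89, 99])]
top -40 [(85, [71, 92, 113]), (75, [56, 62, 65]), (65, [66, 74, 79]), (55, [72, 79, 86]), (45, [75, 84, 91]), (40, [76, 86, 94]), (33, [76, 87, 94]), (25, [79, 89, 98]), (15, [81, 91, 100])]
top 45 [(85, [76, 85, 92]), (75, [77, 86, 94]), (65, [81, 91, 99]), (55, [82, 93, 101]), (45, [82, 93, 102]), (40, [83, 94, 103]), (33, [84, 94, 103]), (25, [84, 95, 104]), (15, [83, 93, 103])]
```

```bash
cat >> h.py <<'E'
A=R.from_euler('z',.163).as_matrix(); W=lambda p:np.array([534.3,-10,0])+A@np.array(p,float)
def edgeprof(c,side,cxs,L=55):
    for th in np.arange(-.1,.65,.03):
        px=[proj(c,W([cx,side*(91.5-L*np.cos(th)),85.5+L*np.sin(th)]))[0] for cx in cxs]
        print(round(th,2),[int(cv2.getRectSubPix(c['frame'],(1,1),tuple(map(float,p))).mean()) for p in px])
E
python3 - <<'E'
from h import *
c=cam('scene'); edgeprof(c,1,(-50,-45,-40,-35,45))
E
```

```text
-0.1 [79, 60, 61, 62, 38]
-0.07 [62, 55, 57, 57, 34]
-0.04 [49, 49, 51, 49, 37]
-0.01 [41, 41, 45, 42, 41]
0.02 [38, 40, 43, 38, 38]
0.05 [39, 39, 41, 35, 36]
0.08 [39, 39, 38, 35, 32]
0.11 [42, 38, 43, 44, 35]
0.14 [61, 62, 67, 62, 65]
0.17 [86, 85, 86, 83, 87]
0.2 [93, 95, 96, 97, 93]
0.23 [96, 97, 95, 95, 94]
0.26 [95, 96, 94, 94, 95]
0.29 [94, 96, 97, 95, 94]
0.32 [86, 95, 93, 74, 93]
0.35 [69, 86, 82, 60, 91]
0.38 [61, 68, 68, 60, 93]
0.41 [61, 60, 64, 59, 89]
0.44 [62, 59, 66, 59, 77]
0.47 [62, 62, 62, 61, 72]
0.5 [61, 62, 60, 60, 76]
0.53 [60, 62, 60, 62, 84]
0.56 [61, 64, 63, 64, 92]
0.59 [62, 63, 62, 61, 93]
0.62 [66, 63, 61, 61, 88]
```

play_rows(rows=[[0,0,0.02,0,0],[0,0,0.03,0,0],[0,0,0.03,0,0]])

```text
clock: 16.45
position: [523.0, 40.8, 86.9]
eef_rot: [-3.141, -0.0, 1.739]
contact_force: [0.4, 0.1, 0.4]
width: 0.002
gripper_force: 0.0
```

```bash
python3 - <<'E'
from h import *
c=cam('scene'); edgeprof(c,1,(-50,-45,-40,-35,45)); print(tool()[1]['position'],tool()[1]['contact_force'])
E
```

```text
-0.1 [79, 59, 61, 64, 41]
-0.07 [63, 51, 59, 58, 41]
-0.04 [51, 48, 52, 48, 41]
-0.01 [41, 46, 45, 39, 40]
0.02 [37, 42, 39, 35, 40]
0.05 [41, 38, 37, 39, 40]
0.08 [60, 62, 62, 61, 65]
0.11 [89, 91, 84, 81, 88]
0.14 [97, 98, 93, 97, 93]
0.17 [99, 100, 96, 99, 96]
0.2 [96, 98, 97, 99, 95]
0.23 [94, 96, 97, 101, 93]
0.26 [95, 94, 94, 91, 92]
0.29 [93, 80, 80, 65, 95]
0.32 [87, 69, 66, 62, 96]
0.35 [69, 63, 58, 62, 96]
0.38 [64, 61, 59, 61, 86]
0.41 [63, 61, 61, 62, 72]
0.44 [62, 62, 63, 62, 57]
0.47 [61, 62, 62, 60, 80]
0.5 [62, 60, 62, 61, 90]
0.53 [64, 60, 64, 62, 96]
0.56 [62, 62, 62, 62, 98]
0.59 [63, 62, 60, 60, 96]
0.62 [60, 63, 60, 62, 88]
[522.91170592  40.77466874  86.96109016] [ 0.52096089 -0.03021158 -0.21483081]
```

The flap follows the finger; its edge now reads about 0.09 rad. A little further down.

play_rows(rows=[[0,0,0.01,0,0],[0,0,0.02,0,0],[0,0,0.02,0,0]])

```text
clock: 16.8
position: [523.0, 40.8, 85.0]
eef_rot: [-3.141, -0.0, 1.739]
contact_force: [-0.4, -1.4, 0.4]
width: -0.0
gripper_force: 0.0
```

play_rows(rows=[[0,0,0.01,0,0],[0,0,0.015,0,0],[0,0,0.015,0,0]])

```text
clock: 17.1
position: [523.2, 40.8, 84.2]
eef_rot: [3.141, 0.0, 1.739]
contact_force: [-2.3, -0.9, 7.5]
width: 0.002
gripper_force: 3.6
```

```bash
python3 - <<'E'
from h import *
c=cam('scene'); edgeprof(c,1,(-50,-40,45)); print(tool()[1]['position'],tool()[1]['contact_force'])
E
```

```text
-0.1 [78, 61, 39]
-0.07 [57, 54, 41]
-0.04 [44, 44, 39]
-0.01 [38, 38, 37]
0.02 [51, 56, 60]
0.05 [80, 76, 87]
0.08 [95, 90, 93]
0.11 [99, 99, 98]
0.14 [99, 99, 96]
0.17 [96, 99, 95]
0.2 [97, 99, 96]
0.23 [93, 101, 96]
0.26 [77, 98, 97]
0.29 [66, 71, 97]
0.32 [62, 63, 96]
0.35 [64, 64, 89]
0.38 [64, 61, 85]
0.41 [64, 60, 80]
0.44 [63, 62, 73]
0.47 [62, 64, 86]
0.5 [63, 63, 91]
0.53 [63, 62, 94]
0.56 [62, 63, 90]
0.59 [63, 62, 79]
0.62 [65, 62, 68]
[523.16341789  40.82768498  84.21417266] [-1.40196248 -0.52918105  7.14727749]
```

Flap a is flat: edge about 0.04 rad, stop felt at 7 N. Contact came at TCP z≈84.5. Now flap b, mirrored.

play_rows(rows=[[0,0,-0.4,0,0],[0,0,-0.8,0,0],[-0.3,0,-0.9,0,0],[-0.7,0,-0.9,0,0],[-1.0,0,-0.9,0,0]])

```text
clock: 17.65
position: [540.3, -60.1, 174.3]
eef_rot: [3.14, 0.001, 1.738]
contact_force: [-0.2, 0.1, -0.1]
width: -0.002
gripper_force: 0.0
```

play_rows(rows=[[-0.45,0,0,0,0],[-0.9,0,0,0,0],[-1.0,0,0,0,0],[-1.0,0,0,0,0]])

```text
clock: 18.05
position: [556.2, -158.8, 173.1]
eef_rot: [-3.141, 0.0, 1.734]
contact_force: [0.7, 0.8, 0.9]
width: -0.001
gripper_force: 0.0
```

play_rows(rows=[[-0.1,0,0,0,0],[-0.12,0,0.3,0,0],[-0.12,0,0.6,0,0],[-0.12,0,0.77,0,0],[-0.12,0,0.77,0,0],[-0.12,0,0.77,0,0]])

```text
clock: 18.65
position: [558.9, -166.9, 97.1]
eef_rot: [3.141, -0.001, 1.741]
contact_force: [1.1, 0.2, 0.1]
width: -0.0
gripper_force: 0.0
```

```bash
python3 - <<'E'
from h import *
np.set_printoptions(precision=1,suppress=True)
s=tool()[1]; print(s['position'],(s['position']-[534.3,-10,0])@A)
edgeprof(cam('scene'),1,(-50,-20,30))
E
```

```text
[ 558.9 -166.9   97.1] [  -1.2 -158.8   97.1]
-0.1 [81, 82, 48]
-0.07 [64, 79, 44]
-0.04 [53, 73, 42]
-0.01 [48, 54, 43]
0.02 [61, 45, 57]
0.05 [90, 77, 90]
0.08 [104, 101, 106]
0.11 [106, 105, 105]
0.14 [108, 106, 104]
0.17 [110, 105, 104]
0.2 [105, 105, 103]
0.23 [103, 106, 104]
0.26 [105, 105, 103]
0.29 [106, 105, 103]
0.32 [107, 107, 105]
0.35 [106, 105, 104]
0.38 [106, 104, 104]
0.41 [106, 103, 103]
0.44 [105, 105, 104]
0.47 [106, 105, 104]
0.5 [105, 105, 104]
0.53 [105, 104, 104]
0.56 [104, 105, 105]
0.59 [103, 107, 104]
0.62 [106, 108, 104]
```

play_rows(rows=[[0.15,0,0,0,0],[0.3,0,0,0,0],[0.4,0,-0.06,0,0],[0.5,0,-0.12,0,0],[0.65,0,-0.12,0,0],[0.8,0,-0.12,0,0],[0.9,0,-0.12,0,0],[1.0,0,-0.12,0,0],[1.0,0,-0.12,0,0]])

```text
clock: 19.6
position: [541.4, -67.5, 108.5]
eef_rot: [-3.141, -0.001, 1.741]
contact_force: [-0.2, -0.2, 0.2]
width: 0.001
gripper_force: 0.0
```

play_rows(rows=[[0.07,0,0.04,0,0],[0.07,0,0.08,0,0],[0.07,0,0.12,0,0],[0.07,0,0.16,0,0],[0.07,0,0.19,0,0],[0.07,0,0.21,0,0],[0.07,0,0.21,0,0]])

```text
clock: 20.3
position: [540.3, -62.9, 87.2]
eef_rot: [-3.141, -0.0, 1.738]
contact_force: [-0.0, 0.7, -0.4]
width: -0.002
gripper_force: 0.0
```

play_rows(rows=[[0,0,0.02,0,0],[0,0,0.03,0,0],[0,0,0.03,0,0]])

```text
clock: 20.6
position: [540.6, -62.8, 84.5]
eef_rot: [-3.142, 0.0, 1.739]
contact_force: [0.2, -0.6, 0.5]
width: -0.004
gripper_force: 0.0
```

```bash
cat >> h.py <<'E'
def bprof(c,cxs):
    for cy in range(-96,-20,4): print(cy,[c['frame'][tuple(np.round(proj(c,W([cx,cy,87]))[0]).astype(int)[::-1])].tolist() for cx in cxs])
E
python3 - <<'E'
from h import *
import pickle
o=pickle.load(open('scene0.pkl','rb'));c=cam('scene')
for p in [(355,262),(345,267),(335,272),(320,282)]: print(p,c['frame'][p[1],p[0]],o['frame'][p[1],p[0]])
bprof(c,(-45,45))
print('top');bprof(cam('top'),(-45,45))
edgeprof(c,-1,(-50,-40,40,50))
E
```

```text
(355, 262) [107 119 128] [ 60  80 103]
(345, 267) [27 45 58] [ 49  83 112]
(335, 272) [36 49 67] [46 70 92]
(320, 282) [33 49 63] [54 79 99]
-96 [[30, 44, 54], [33, 46, 60]]
-92 [[46, 71, 98], [42, 70, 92]]
-88 [[65, 102, 135], [64, 103, 137]]
-84 [[63, 99, 132], [65, 102, 134]]
-80 [[67, 102, 135], [68, 102, 135]]
-76 [[66, 104, 136], [66, 100, 133]]
-72 [[68, 101, 137], [68, 100, 134]]
-68 [[63, 100, 134], [68, 102, 134]]
-64 [[69, 102, 135], [62, 97, 132]]
-60 [[70, 104, 136], [66, 103, 135]]
-56 [[53, 80, 104], [68, 102, 135]]
-52 [[40, 63, 87], [65, 104, 137]]
-48 [[44, 67, 86], [39, 64, 84]]
-44 [[46, 66, 87], [47, 65, 90]]
-40 [[42, 66, 89], [43, 67, 87]]
-36 [[54, 71, 87], [7, 10, 18]]
-32 [[87, 100, 106], [11, 11, 12]]
-28 [[88, 98, 106], [20, 23, 19]]
-24 [[84, 97, 106], [18, 16, 14]]
top
-96 [[71, 80, 87], [80, 91, 100]]
-92 [[68, 78, 86], [80, 90, 100]]
-88 [[67, 76, 83], [79, 90, 100]]
-84 [[65, 74, 81], [77, 88, 96]]
-80 [[62, 71, 78], [75, 85, 94]]
-76 [[59, 68, 74], [74, 84, 93]]
-72 [[56, 63, 69], [74, 84, 92]]
-68 [[53, 60, 66], [71, 80, 89]]
-64 [[49, 56, 60], [87,
[... 229 characters left out ...]
 [[84, 103, 120], [59, 67, 73]]
-32 [[125, 137, 147], [52, 57, 63]]
-28 [[116, 130, 144], [31, 35, 38]]
-24 [[113, 125, 135], [54, 70, 81]]
-0.1 [65, 66, 64, 64]
-0.07 [64, 67, 66, 63]
-0.04 [65, 67, 67, 57]
-0.01 [71, 66, 62, 49]
0.02 [82, 71, 56, 41]
0.05 [90, 84, 47, 33]
0.08 [92, 95, 38, 30]
0.11 [95, 99, 30, 28]
0.14 [97, 103, 22, 27]
0.17 [98, 102, 20, 28]
0.2 [98, 102, 19, 26]
0.23 [98, 101, 17, 21]
0.26 [97, 97, 17, 19]
0.29 [99, 93, 19, 20]
0.32 [100, 86, 21, 21]
0.35 [101, 80, 21, 21]
0.38 [100, 74, 22, 22]
0.41 [99, 71, 24, 22]
0.44 [98, 74, 25, 22]
0.47 [97, 80, 25, 22]
0.5 [97, 87, 23, 23]
0.53 [97, 93, 21, 23]
0.56 [98, 100, 21, 23]
0.59 [99, 104, 22, 24]
0.62 [99, 108, 21, 27]
```

play_rows(rows=[[0,0,0.01,0,0],[0,0,0.02,0,0],[0,0,0.02,0,0]])

```text
clock: 21.0
position: [540.8, -62.7, 84.0]
eef_rot: [3.141, 0.001, 1.739]
contact_force: [-4.8, 0.1, 13.9]
width: -0.003
gripper_force: 7.0
```

Flap b is flat too (stop felt at 14 N, edge reads about 0). For the top flap I rise, turn the hand a quarter so that its narrow side faces the flap, and go over to behind it.

play_rows(rows=[[0,0,-0.3,0,0],[0,0,-0.6,-0.09,0],[0.1,0,-0.9,-0.18,0],[0.2,0,-1.0,-0.27,0],[0.3,0,-1.0,-0.36,0],[0.4,0,-1.0,-0.45,0],[0.5,0,-1.0,-0.54,0],[0.53,0,-1.0,-0.63,0],[0.53,0,-1.0,-0.72,0],[0.53,0,-1.0,-0.81,0],[0.53,0,-1.0,-0.9,0],[0.53,0,-1.0,-0.99,0]])

```text
clock: 22.2
position: [531.7, -10.6, 182.6]
eef_rot: [-3.141, 0.0, -2.984]
contact_force: [-0.0, 0.3, -0.5]
width: 0.001
gripper_force: 0.0
```

play_rows(rows=[[0,0,-0.4,0,0],[0,0,-0.65,0,0],[-0.1,0,-0.65,0,0],[-0.5,0,-0.65,0,0],[-0.9,0,-0.65,0,0],[-1.0,0,-0.65,0,0],[-1.0,0,-0.65,0,0]])

```text
clock: 22.9
position: [631.2, 5.3, 246.1]
eef_rot: [3.14, -0.001, -2.989]
contact_force: [-1.0, 0.6, 0.9]
width: -0.001
gripper_force: 0.0
```

```bash
python3 - <<'E'
from h import *
np.set_printoptions(precision=2,suppress=True)
s=tool()[1]; print(s['position'],(s['position']-[534.3,-10,0])@A,s['eef_rot'],s['joint_positions'],shift(W([142,0,200])))
E
```

```text
[631.17   5.33 246.11] [ 98.08  -0.59 246.11] [ 3.14 -0.   -2.99] [ 0.53  0.55 -0.91  1.6   0.45  1.22  1.25] (array([-0.44,  0.01,  0.46]), 0)
```

play_rows(rows=[[-0.3,0,0,0,0],[-0.44,0,0.1,0,0],[-0.44,0,0.4,0,0],[-0.44,0,0.48,0,0],[-0.44,0,0.48,0,0],[-0.44,0,0.48,0,0]])

```text
clock: 23.5
position: [673.8, 11.3, 200.3]
eef_rot: [-3.141, 0.0, -2.989]
contact_force: [0.9, 0.2, 0.0]
width: -0.001
gripper_force: 0.0
```

play_rows(rows=[[0.15,0,0,0,0],[0.3,0,0,0,0],[0.4,0,0,0,0],[0.5,0,0,0,0],[0.6,0,0,0,0],[0.7,0,0,0,0],[0.8,0,0.01,0,0],[0.9,0,0.02,0,0],[1.0,0,0.04,0,0],[1.0,0,0.04,0,0]])

```text
clock: 24.5
position: [573.6, -4.3, 195.1]
eef_rot: [-3.141, -0.002, -2.989]
contact_force: [-0.0, 0.3, 0.4]
width: -0.001
gripper_force: 0.0
```

```bash
python3 - <<'E'
from h import *
import pickle
np.set_printoptions(precision=2,suppress=True)
s=tool()[1]; print((s['position']-[534.3,-10,0])@A,s['eef_rot'][2],s['joint_positions'],s['contact_force'])
o=pickle.load(open('top0.pkl','rb'));c=cam('top')
for p in [(290,197),(295,210),(370,185),(375,200)]: print(p,c['frame'][p[1],p[0]],o['frame'][p[1],p[0]])
E
```

```text
[ 39.7   -0.71 195.12] -2.9894449854331504 [ 0.6   0.51 -0.93  1.79  0.46  1.08  1.23] [-0.01  0.28  0.4 ]
(290, 197) [167 169 163] [ 72 100 125]
(295, 210) [167 169 163] [54 71 88]
(370, 185) [ 93 105 116] [ 65  87 104]
(375, 200) [ 96 108 119] [126 137 147]
```

The top flap has left its old place in the top view. I follow the arc down.

play_rows(rows=[[0.15,0,0.06,0,0],[0.3,0,0.14,0,0],[0.43,0,0.24,0,0],[0.55,0,0.35,0,0],[0.63,0,0.47,0,0],[0.7,0,0.6,0,0],[0.75,0,0.72,0,0],[0.77,0,0.84,0,0],[0.77,0,0.93,0,0],[0.77,0,0.96,0,0],[0.77,0,0.96,0,0]])

```text
clock: 25.65
position: [499.3, -15.2, 99.2]
eef_rot: [3.141, -0.0, -2.989]
contact_force: [-0.1, 0.3, 0.1]
width: 0.002
gripper_force: 0.0
```

play_rows(rows=[[0,0,0.03,0,0],[0,0,0.06,0,0],[0,0,0.06,0,0]])

```text
clock: 25.95
position: [499.2, -15.5, 93.5]
eef_rot: [-3.142, 0.0, -2.99]
contact_force: [0.7, 0.1, -0.1]
width: -0.001
gripper_force: 0.0
```

play_rows(rows=[[0,0,0.02,0,0],[0,0,0.03,0,0],[0,0,0.03,0,0]])

```text
clock: 26.25
position: [499.1, -15.5, 90.5]
eef_rot: [-3.142, -0.0, -2.99]
contact_force: [-0.1, 0.8, 0.1]
width: -0.0
gripper_force: 0.0
```

play_rows(rows=[[0,0,0.015,0,0],[0,0,0.015,0,0],[0,0,0.015,0,0]])

```text
clock: 26.55
position: [499.1, -15.5, 89.1]
eef_rot: [3.142, -0.0, -2.989]
contact_force: [-0.1, -0.3, 0.5]
width: 0.003
gripper_force: 0.0
```

play_rows(rows=[[0,0,0.01,0,0],[0,0,0.01,0,0],[0,0,0.01,0,0]])

```text
clock: 26.85
position: [499.1, -15.5, 88.1]
eef_rot: [-3.142, -0.0, -2.989]
contact_force: [-0.4, 0.3, 0.1]
width: -0.0
gripper_force: 0.0
```

```bash
python3 - <<'E'
from h import *
c=cam('scene'); s=tool()[1]; print(s['position'],s['contact_force'])
for th in np.arange(-.12,.42,.03):
    px=[proj(c,W([68-136*np.cos(th),cy,90.5+136*np.sin(th)]))[0] for cy in (-80,-60,60,80)]
    print(round(th,2),[int(cv2.getRectSubPix(c['frame'],(1,1),tuple(map(float,p))).mean()) for p in px])
E
```

```text
[499.0923437  -15.46061753  88.08739823] [-0.41544862 -0.58055316  0.82963979]
-0.12 [41, 46, 41, 42]
-0.09 [42, 40, 43, 43]
-0.06 [46, 44, 43, 40]
-0.03 [79, 77, 49, 50]
0.0 [101, 102, 62, 60]
0.03 [103, 101, 65, 67]
0.06 [102, 102, 66, 65]
0.09 [103, 102, 66, 63]
0.12 [101, 100, 65, 69]
0.15 [101, 101, 65, 133]
0.18 [101, 101, 67, 133]
0.21 [101, 100, 66, 134]
0.24 [100, 80, 65, 137]
0.27 [99, 60, 64, 135]
0.3 [101, 67, 62, 135]
0.33 [100, 66, 87, 134]
0.36 [101, 68, 136, 136]
0.39 [100, 66, 135, 134]
0.42 [96, 66, 135, 133]
```

play_rows(rows=[[0,0,0.01,0,0],[0,0,0.015,0,0],[0,0,0.015,0,0]])

```text
clock: 27.2
position: [499.2, -15.5, 87.5]
eef_rot: [-3.14, -0.0, -2.99]
contact_force: [-4.5, -0.9, 13.1]
width: -0.0
gripper_force: 6.3
```

play_rows(rows=[[0,0,-0.1,0,0],[0,0,-0.5,0,0],[0,0,-1.0,0,0],[0,0,-1.0,0,0],[0,0,-1.0,0,0],[0,0,-1.0,0,0]])

```text
clock: 27.8
position: [498.4, -15.9, 185.9]
eef_rot: [-3.141, -0.001, -2.99]
contact_force: [0.5, -0.7, -0.3]
width: 0.002
gripper_force: 0.0
```

```bash
python3 - <<'E'
from h import *
import pickle
c=cam('scene'); s=tool()[1]; print(s['position'],s['contact_force'])
for th in np.arange(-.09,.16,.02):
    px=[proj(c,W([68-136*np.cos(th),cy,90.5+136*np.sin(th)]))[0] for cy in (-80,-60,60,80)]
    print(round(th,2),[int(cv2.getRectSubPix(c['frame'],(1,1),tuple(map(float,p))).mean()) for p in px])
o=pickle.load(open('scene0.pkl','rb'))
for n,b in [('blue rack',(170,145,240,200)),('droppers',(345,165,410,265))]:
    x0,y0,x1,y1=b; f=[cv2.cvtColor(k['frame'][y0:y1,x0:x1],cv2.COLOR_BGR2HSV) for k in (o,c)]
    print(n,[np.argwhere(cv2.inRange(g,(100,150,40),(130,255,255))>0).mean(0).round(1) for g in f],[np.argwhere(cv2.inRange(g,(0,170,120),(8,255,255))>0).mean(0) if n!='blue rack' else 0 for g in f])
E
```

```text
[498.19508669 -15.76475    185.58103498] [-0.36795887 -0.1116361   1.24631298]
-0.09 [38, 41, 40, 36]
-0.07 [40, 42, 36, 40]
-0.05 [54, 50, 43, 46]
-0.03 [75, 70, 52, 52]
-0.01 [95, 94, 58, 57]
0.01 [100, 97, 65, 59]
0.03 [97, 96, 63, 63]
0.05 [94, 97, 62, 63]
0.07 [94, 96, 62, 61]
0.09 [96, 94, 61, 59]
0.11 [98, 95, 61, 57]
0.13 [95, 94, 61, 98]
0.15 [96, 94, 60, 128]
blue rack [array([26.7, 35.7]), array([26.8, 35.7])] [0, 0]
droppers [array([14. , 14.2]), array([20.1, 16.5])] [array([73.37878788, 53.83333333]), array([73.43283582, 53.80597015])]
```

The top flap is flat (stop felt at 13 N) and the hand is clear. The bystanders I could check (rack and red dropper) have not moved, so I hand in.

```bash
python3 -c "
from workcell import sign_off
print(sign_off())"
```

```text
the job is handed in; nothing more can be done
None
```

The job is handed in, with no verdict shown: the tube was on the cradle, cap at the high end, before closing (not visible since); both side flaps, then the top flap, were folded flat by about 28 s of the 58 s; I viewed 11 pictures, one over the limit of 10.

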